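Load the cruets onto the sprung tray

TASK

Stand both stoppered glass vinegar cruets on the sprung steel tray of the plywood lift, gently and upright, so that the tray sinks under the two of them. Leave the open glass tumbler standing where it is.

Things in the scene. Friction and masses are not known exactly. Their poses are not given: they have to be found in the camera images.
- cruet_a_center (a point): One of the two cruets to load: clear-glass vinegar cruet with cork stopper, 96 mm tall, 0.24 to 0.34 kg: round straight body 52 mm across up to 68 mm, then shoulder, 26 mm neck, 24 mm stopper. Starts upright on the shelf. Point: on its axis, half-way up (48 mm above the base); z runs up the axis.
- cruet_b_center (a point): The other, identical cruet to load: clear-glass vinegar cruet with cork stopper, 96 mm tall, 0.24 to 0.34 kg: round straight body 52 mm across up to 68 mm, then shoulder, 26 mm neck, 24 mm stopper. Starts upright on the shelf. Point: on its axis, half-way up (48 mm above the base); z runs up the axis.
- tray_top (a point): Centre of the top of the sprung steel tray, 120 mm (x) by 210 mm (y), z up, in a fixed plywood housing (146 x 236 mm) with 9 mm walls 60 mm high. Moves with the tray: empty it is 56 mm above the shelf; it sinks level, damped, no latch, about 12 mm under one cruet, 26 mm under both (0.19 N/mm, 0.5 N preload, stop at 40 mm).
- tumbler_center (a point): Bystander: open clear-glass tumbler, no stopper, 64 mm across, 90 mm tall; point on its axis half-way up. It, a black plunger cup (80 mm across, 60 mm high) and the cruets stand in varying order at four spots at least 110 mm apart; a red bucket 190 mm high stands at the far left.

How it is judged (in metres and radians):
At the end, for the whole second after the job is handed in: Both cruets stand released and at rest on the tray, upright within 10 degrees, axes within 40 mm of its centre along its short side and 85 mm along its long side; the tray has sunk at least 16 mm (top below 40 mm over the shelf); the tumbler stands upright within 40 mm of its start (x of cruet_a_center in the frame of tray_top between -0.04 and 0.04 m and y of cruet_a_center in the frame of tray_top between -0.085 and 0.085 m and z of cruet_a_center in the frame of tray_top between 0.04 and 0.056 m and angle between each of cruet_a_center, cruet_b_center, tumbler_center's own z axis and vertical below 0.17 rad and linear speed of each of cruet_a, cruet_b below 0.03 m/s and x of cruet_b_center in the frame of tray_top between -0.04 and 0.04 m and y of cruet_b_center in the frame of tray_top between -0.085 and 0.085 m and z of cruet_b_center in the frame of tray_top between 0.04 and 0.056 m and height (world z) of tray_top below 0.04 m and distance of tumbler_center from where it was at the start of the episode below 0.04 m); the robot touches nothing.
It fails at once if a cruet is tipped over (more than 40 degrees) (angle between cruet_a_center's own z axis and vertical above 0.7 rad).
It fails at once if a cruet is dropped (falls freely faster than 0.65 m/s, that is from about 20 mm up) (linear speed of cruet_a above 0.65 m/s and contact force between the fingers and cruet_a below 0.1 N).
It fails at once if a cruet is tipped over (more than 40 degrees) (angle between cruet_b_center's own z axis and vertical above 0.7 rad).
It fails at once if a cruet is dropped (falls freely faster than 0.65 m/s, that is from about 20 mm up) (linear speed of cruet_b above 0.65 m/s and contact force between the fingers and cruet_b below 0.1 N).
It fails at once if the open tumbler is knocked over (angle between tumbler_center's own z axis and vertical above 0.7 rad).
It also fails if it takes over 64 s, if anything falls off the work surface, if the arm or the gripper's body presses on something with over 40 N, if the wrist force passes 120 N, or if a joint passes its speed limit or range.

ROBOT

A 6-joint arm with a two-finger parallel gripper is mounted at the origin on the work surface. World frame = base frame: x ahead of the robot, y to its left, z up, the work surface at z = 0. Lengths are in mm, angles in rad, forces in N, time in s.
With the tool pointing down it reaches from about 275 to 750 mm from the base axis. Payload 10.2 kg.
Tool frame: the origin (TCP) lies between the finger pads; the fingertips stand 11 mm ahead of it and the grasp point (between the pads) lies 8 mm behind it; z points along the fingers, y is the line along which they close (so a half turn about z gives the same grasp; the last joint's range is limited). The gripper opens to 85 mm and grips with 20 to 120 N. Pads are 22 mm wide; open, the fingers measure 114 mm over their backs; the gripper's body (76 mm by 85 mm) begins 54 mm behind the grasp point. The pads swing forward as they close: fully open they stand 13 mm farther back than shut.
Start: joints at [1.073, 0.313, 1.498, -0, 1.331, -0.223], TCP at [142.474, 505.304, 219.694] pointing down, gripper open.
Joint ranges: [-2.94, 2.94], [-0.97, 2.17], [0.19, 2.56], [-1.23, 4.37], [0.02, 3.11], [-2.88, 2.88]. Speed limits (rad/s): [2.39, 2.39, 3.01, 3.14, 3.14, 3.14].

INTERFACE

Orientations are given as a unit quaternion [w, x, y, z].
In Python, from rig import sense, eyes, finish_job gives the robot as it stands.
- The arm moves only by the shell command python3 -m jog 'ROWS' [FORCE]. ROWS is JSON, a list of rows, each a list of 7 numbers: the shift along the tool's x, y, z in m, then the turn, a rotation vector about the tool's x, y, z in rad, then the finger opening in m, from 0 to 0.0854. In form: [[dx, dy, dz, rx, ry, rz, gripper], ...]. A call has 1 to 5 rows; each row shifts and turns the commanded pose from where the row before left it, along the tool's axes as they then stand; what a row does not reach is not made up. A row lasts 1/10 s, in which the tool goes at most 50 mm and 8.59 degrees, less where a joint would pass 70% of its speed; a pose out of reach is approached as far as the arm can. A call is refused whole if a number of a shift passes 0.05 or a number of a turn 0.15, either way. A call with a gripper value outside its range is refused whole. The fingers move at their own pace and stop on an object; FORCE is the grip in N (left out, the last holds). Time passes only in rows, so rows that do not move let the fingers close. It gives the time, the measured TCP pose, the force, the opening and the grip force at its end, in the units of the state.
- sense(): the state, without advancing time (a new reading comes with each control period).
- eyes.capture(name): name is "scene" or "side" or "wrist"; returns the picture (384x512x3 uint8, red, green, blue); there is no depth.
- eyes.calibration(name): a dict with "fx", "fy", "cx", "cy" (pixels), "cam_to_world" (4x4, takes a point from camera to world coordinates); the wrist camera has in their place "mount" (4x4, takes a point from camera to tool coordinates, whose origin is the TCP and whose axes are the flange's). Camera axes: x right, y down, z forward; pixel columns grow to the right and rows downward; lengths in mm; the calibration is good to about 2 mm. The wrist camera is an equidistant fisheye: a pixel r from the principal point sees the ray r / f radians off the axis. A picture is of the moment at which its call begins: read the wrist's pose just before it. calibration takes no time and is no camera call.
- finish_job(): hands the job in; it is judged then, once.
The state is a dict: "time_s": time; "joints": joint angles; "dq": joint speeds; "tau": joint torques, N m; "eef_pos": TCP position; "ee_rot": TCP orientation; "force": force on the tool from outside, world axes, zero at the start; "wrist_torque": the same for the moment, N m; "grip_width": opening from 0.0 (shut) to 1.0 (fully open); "grip_force": force on a finger pad.
Only numpy, scipy, OpenCV 4.12 (cv2) and the standard library are available. Lean on these libraries where they do the work, as an engineer would, in place of code of your own. Each camera call takes 0.05 s, during which the arm holds its last target. There are 200 camera calls.

## Working session

There is one attempt and no reset: what is moved stays moved. The work goes in short steps, Python scripts to look and compute and a shell command to move; the robot and the scene stay as the last step left them, time stands still between calls to the robot, and variables do not carry over. Pictures are saved under pics/ and viewed, at most 10 in all, crops included, and the job is handed in when it is done.

```bash
mkdir -p pics; ls
python3 - <<'E'
from rig import sense, eyes
import cv2,numpy as np
np.set_printoptions(precision=4,suppress=True)
print(sense())
for n in("scene","side"):
    im=eyes.capture(n); cv2.imwrite(f"pics/{n}0.png",im[:,:,::-1])
for n in("scene","side","wrist"): print(n,eyes.calibration(n))
E
```

```text
pics
{'time_s': 0.0, 'joints': array([ 1.0726,  0.3135,  1.4984, -0.    ,  1.331 , -0.2234]), 'dq': array([ 0.0016, -0.0013, -0.0035, -0.0001, -0.0001, -0.0006]), 'tau': array([ -0.0017, -41.2251, -25.9744,  -0.0003,   0.0041,   0.    ]), 'eef_pos': array([142.3309, 505.0515, 219.1319]), 'ee_rot': array([-0.0002,  0.137 ,  0.9906, -0.0006]), 'force': array([ 1.0002,  0.0062, -0.3997]), 'wrist_torque': array([-0.0136, -0.0097, -0.0082]), 'grip_force': 0.0, 'grip_width': 1.0019237014546647}
scene {'fx': 465.92323809003886, 'fy': 465.92323809003886, 'cx': 253.1257049890053, 'cy': 196.40555583091907, 'cam_to_world': array([[  -0.7653,    0.4193,   -0.4884, 1024.0365],
       [   0.6433,    0.4706,   -0.6039,  610.0168],
       [  -0.0233,   -0.7763,   -0.6299,  742.279 ],
       [   0.    ,    0.    ,    0.    ,    1.    ]])}
side {'fx': 407.2044953445914, 'fy': 407.2044953445914, 'cx': 249.17465349726905, 'cy': 190.56380432711887, 'cam_to_world': array([[   0.9656,   -0.1919,    0.1755,  397.8813],
       [  -0.26  ,   -0.7114,    0.6529, -510.1453],
       [  -0.0004,   -0.6761,   -0.7368,  643.1337],
       [   0.    ,    0.    ,    0.    ,    1.    ]])}
wrist {'fx': 297.3186396354542, 'fy': 297.3186396354542, 'cx': 252.32851474802857, 'cy': 191.74765586933952, 'mount': array([[   0.0004,   -0.952 ,   -0.3061,   78.567 ],
       [   1.    ,    0.0005,   -0.0001,   -0.2598],
       [   0.0002,   -0.3061,    0.952 , -152.4936],
       [   0.    ,    0.    ,    0.    ,    1.    ]])}
```

View pics/scene0.png

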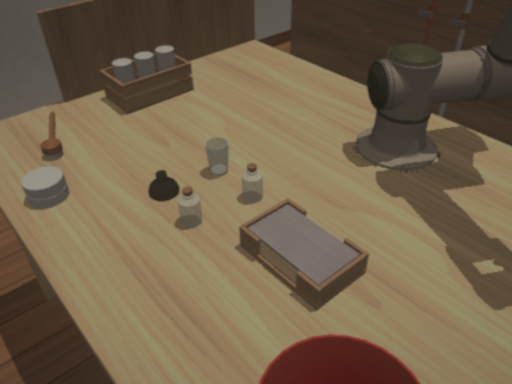

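View pics/side0.png

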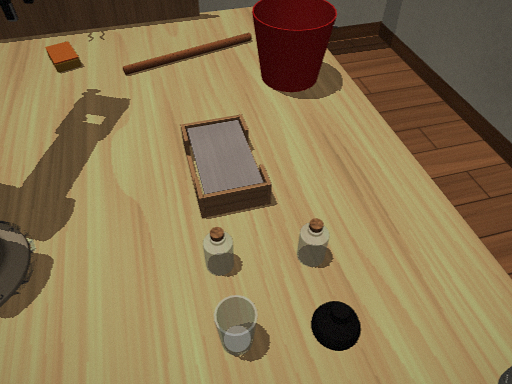

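The scene view shows cruet stoppers at about (252,167) and (188,190), the tumbler at (217,156), the plunger at (163,187) and the lift around (303,245). In the side view the stoppers are at (217,233) and (316,224), the tumbler at (236,325) and the lift around (225,158).

```bash
cat > h.py <<'E'
from rig import sense, eyes
import numpy as np
np.set_printoptions(precision=1,suppress=True)
def ray(n,p):
    c=eyes.calibration(n);T=c["cam_to_world"]
    return T[:3,3],T[:3,:3]@np.array([(p[0]-c["cx"])/c["fx"],(p[1]-c["cy"])/c["fy"],1])
def atz(n,p,z):
    o,d=ray(n,p);return o+d*(z-o[2])/d[2]
def tri(ps,pd):
    (a,u),(b,v)=ray("scene",ps),ray("side",pd)
    s=np.linalg.lstsq(np.c_[u,-v],b-a,rcond=None)[0]
    p,q=a+u*s[0],b+v*s[1];return (p+q)/2,np.linalg.norm(p-q)
def proj(n,P):
    c=eyes.calibration(n);q=np.linalg.inv(c["cam_to_world"])@np.r_[P,1]
    return np.array([c["fx"]*q[0]/q[2]+c["cx"],c["fy"]*q[1]/q[2]+c["cy"]])
E
python3 - <<'E'
from h import *
print("near",tri((252,167),(217,232)),"far",tri((188,190),(316,223)))
print("tumbler rim",atz("side",(236,311),90),atz("scene",(217,145),90))
print("plunger",atz("side",(336,330),20))
for p in [(241,236),(289,206),(364,257),(318,290)]: print("sc",atz("scene",p,60))
for p in [(181,123),(247,116),(270,184),(199,200)]: print("sd",atz("side",p,60))
E
python3 -c "
import cv2
a=cv2.imread('pics/scene0.png')[130:320,130:390];b=cv2.imread('pics/side0.png')[100:290,160:360]
cv2.imwrite('pics/z.png',cv2.hconcat([cv2.resize(a[:, :],(440,322)),cv2.resize(b,(339,322))]))"
```

```text
near (array([451.7, -99.6,  93.5]), np.float64(1.3596846663216127)) far (array([ 618. , -126.1,   95.2]), np.float64(1.7189314765210084))
tumbler rim [ 449.6 -243.9   90. ] [ 452.4 -238.6   90. ]
plunger [ 601.  -282.5   20. ]
sc [599.2  40.2  60. ]
sc [456.5  36.3  60. ]
sc [453.3 249.1  60. ]
sc [582.4 247.1  60. ]
sd [440.5 250.3  60. ]
sd [593.3 236.2  60. ]
sd [581.   12.8  60. ]
sd [438.2   7.9  60. ]
```

View pics/z.png

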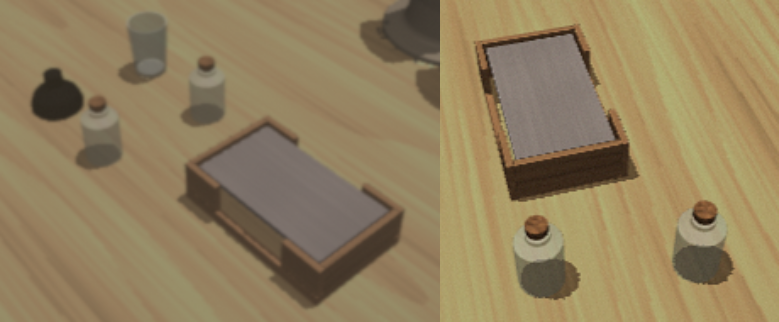

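The crop shows upright cruets, a housing with cut-outs in the middle of both long walls, and its top corners at crop pixels (187,168), (268,120), (402,207), (318,264) in the scene view and (476,43), (578,25), (627,143), (507,166) in the side view.

Run:
```python
from h import *
from scipy.optimize import least_squares
sc=np.array([(187,168),(268,120),(402,207),(318,264)])/1.693+[130,130]
sd=(np.array([(476,43),(578,25),(627,143),(507,166)])-[440,0])/1.695+[160,100]
S=np.array([atz("scene",p,60)[:2] for p in sc]);D=np.array([atz("side",p,60)[:2] for p in sd])
print(S,D)
cs=np.array([[1,-1],[-1,-1],[-1,1],[1,1]])*[73,118]; cd=np.array([[-1,1],[1,1],[1,-1],[-1,-1]])*[73,118]
def f(p,C,M):
    c,s=np.cos(p[2]),np.sin(p[2]);return (C@np.array([[c,s],[-s,c]])+p[:2]-M).ravel()
for C,M in((cs,S),(cd,D),(np.r_[cs,cd],np.r_[S,D])):
    r=least_squares(f,[510,130,0],args=(C,M));print(r.x[:2],r.x[2]*57.3,"deg rms",np.sqrt(np.mean(r.fun**2)))
```

```text
[[587.   23.2]
 [445.3  22. ]
 [438.  245.2]
 [575.6 240.1]] [[439.8 241.5]
 [581.9 244.2]
 [581.3  11.7]
 [440.2  12.8]]
[511.5 132.7] 1.521279176537402 deg rms 6.592019570663271
[510.8 127.6] 0.06910221570396949 deg rms 2.553359898026438
[511.1 130.1] 0.7816727463455838 deg rms 5.455186249483019
```

Both views agree: the cruets are at (452,-100) and (618,-126), and their measured tops of about 95 mm match the given 96 mm. The tray centre is near (511,128) with yaw about 0. First I turn the tool so the fingers close along world x, then move over the near cruet.

```bash
python3 -m jog '[[0,0,0,0,0,0.144,0.0854],[0,0,0,0,0,0.144,0.0854],[0,0,0,0,0,0.144,0.0854],[0,0,0,0,0,0.144,0.0854],[0,0,0,0,0,0.144,0.0854]]' 40
python3 -m jog '[[0,0,0,0,0,0.144,0.0854],[0,0,0,0,0,0.144,0.0854],[0,0,0,0,0,0.144,0.0854],[0,0,0,0,0,0.144,0.0854],[0,0,0,0,0,0,0.0854]]'
python3 -m jog '[[-0.04,0.02,0,0,0,0,0.0854],[-0.04,0.02,0,0,0,0,0.0854],[-0.04,0.02,0,0,0,0,0.0854],[-0.04,0.02,0,0,0,0,0.0854],[-0.04,0.02,0,0,0,0,0.0854]]'
python3 -m jog '[[-0.04,0.02,0,0,0,0,0.0854],[-0.04,0.02,0,0,0,0,0.0854],[-0.04,0.02,0,0,0,0,0.0854],[-0.04,0.02,0,0,0,0,0.0854],[-0.04,0.02,0,0,0,0,0.0854]]'
```

```text
time_s: 0.6
eef_pos: [142.4, 505.1, 219.3]
ee_rot: [0.0, 0.48, 0.877, -0.0]
force: [0.2, 0.8, -0.6]
grip_width: 1.002
grip_force: 0.0
time_s: 1.1
eef_pos: [142.4, 505.2, 219.4]
ee_rot: [0.0, 0.708, 0.707, -0.0]
force: [0.4, -0.2, -0.2]
grip_width: 0.999
grip_force: 0.0
time_s: 1.6
eef_pos: [242.7, 303.7, 219.6]
ee_rot: [0.0, 0.705, 0.709, 0.0]
force: [0.7, 0.3, 0.9]
grip_width: 1.002
grip_force: 0.0
time_s: 2.1
eef_pos: [342.8, 103.5, 219.8]
ee_rot: [0.0, 0.706, 0.709, 0.0]
force: [0.6, 0.9, -0.4]
grip_width: 0.998
grip_force: 0.0
```

```bash
python3 -m jog '[[-0.041,0.022,0,0,0,0,0.0854],[-0.041,0.022,0,0,0,0,0.0854],[-0.041,0.022,0,0,0,0,0.0854],[-0.041,0.022,0,0,0,0,0.0854],[-0.039,0.021,0.02,0,0,0,0.0854]]'
python3 -m jog '[[0,0,0.02,0,0,0,0.0854],[0,0,0,0,0,0,0.0854]]'
cat >> h.py <<'E'
def wrist(name):
    import cv2
    s=sense();im=eyes.capture("wrist");cv2.imwrite(f"pics/{name}.png",im[:,:,::-1]);return s
from scipy.spatial.transform import Rotation as R
def T(s):
    q=s["ee_rot"];M=np.eye(4);M[:3,:3]=R.from_quat([q[1],q[2],q[3],q[0]]).as_matrix();M[:3,3]=s["eef_pos"]
    return M@eyes.calibration("wrist")["mount"]
def wpix(s,P):
    c=eyes.calibration("wrist");q=(np.linalg.inv(T(s))@np.r_[P,1])[:3]
    th=np.arctan2(np.hypot(q[0],q[1]),q[2]);u=q[:2]/np.hypot(q[0],q[1])*th*c["fx"];return u+[c["cx"],c["cy"]]
def wz(s,p,z):
    c=eyes.calibration("wrist");d=np.array(p)-[c["cx"],c["cy"]];th=np.hypot(*d)/c["fx"];d=d/np.hypot(*d)*np.sin(th)
    M=T(s);v=M[:3,:3]@np.r_[d,np.cos(th)];return M[:3,3]+v*(z-M[2,3])/v[2]
E
python3 - <<'E'
from h import *
import pickle
s=wrist("w1");pickle.dump(s,open("w1.pkl","wb"));print(s["eef_pos"],s["ee_rot"])
for P in [(452,-100,96),(452,-100,0),(618,-126,96),(451,-241,90)]: print(P,wpix(s,P))
E
```

```text
time_s: 2.6
eef_pos: [453.1, -100.3, 201.2]
ee_rot: [0.002, 0.706, 0.708, 0.001]
force: [0.1, 1.1, 0.6]
grip_width: 0.999
grip_force: 0.0
time_s: 2.8
eef_pos: [450.3, -97.8, 177.3]
ee_rot: [-0.003, 0.706, 0.708, -0.001]
force: [-0.3, 0.9, -0.7]
grip_width: 1.001
grip_force: 0.0
[450.3 -97.8 177.3] [-0.   0.7  0.7 -0. ]
(452, -100, 96) [255.1 197.9]
(452, -100, 0) [254.7 170.7]
(618, -126, 96) [425.4 223.1]
(451, -241, 90) [253.2 321.3]
```

View pics/w1.png

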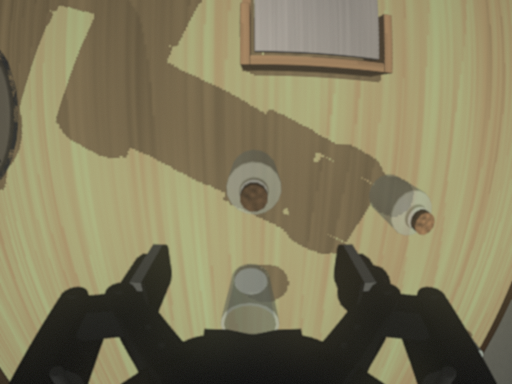

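The wrist view shows the near stopper at (254,196), the far stopper at (423,222), the tumbler rim at (250,320), and the lift's near-wall outer top corners at about (246,70) and (391,72).

```bash
python3 - <<'E'
from h import *
import pickle
s=pickle.load(open("w1.pkl","rb"))
for p,z in [((254,196),96),((423,222),96),((250,317),90),((244,67),60),((391,71),60),((255,58),60),((381,61),60)]: print(p,wz(s,p,z))
E
python3 -m jog '[[0,0.001,0.04,0,0,0,0.0854],[0,0,0.04,0,0,0,0.0854],[0,0,0.03,0,0,0,0.0854],[0,0,0.015,0,0,0,0.0854],[0,0,0,0,0,0,0.0854]]'
```

```text
(254, 196) [451.1 -98.4  96. ]
(423, 222) [ 614.8 -124.7   96. ]
(250, 317) [ 447.6 -234.8   90. ]
(244, 67) [441.9  10.   60. ]
(391, 71) [581.3  15.1  60. ]
(255, 58) [451.6  18.3  60. ]
(381, 61) [570.4  23.6  60. ]
time_s: 3.35
eef_pos: [452.0, -96.8, 54.3]
ee_rot: [-0.001, 0.706, 0.708, -0.0]
force: [-0.4, -0.2, 1.6]
grip_width: 0.999
grip_force: 0.0
```

Near cruet at (451,-98.5), tray centre about (511,129). I lower to TCP z = 42 and grip.

```bash
python3 -m jog '[[-0.0015,-0.001,0.012,0,0,0,0.0854],[0,0,0,0,0,0,0.0854],[0,0,0,0,0,0,0.0854]]'
python3 -m jog '[[0,0,0,0,0,0,0.04],[0,0,0,0,0,0,0.04],[0,0,0,0,0,0,0.04],[0,0,0,0,0,0,0.04],[0,0,0,0,0,0,0.04]]' 40
python3 -m jog '[[0,0,0,0,0,0,0.04],[0,0,0,0,0,0,0.04],[0,0,0,0,0,0,0.04]]' 40
```

```text
time_s: 3.65
eef_pos: [452.2, -99.2, 44.2]
ee_rot: [0.001, 0.707, 0.708, 0.0]
force: [-0.1, -0.1, 0.7]
grip_width: 0.999
grip_force: 0.0
time_s: 4.15
eef_pos: [451.7, -99.3, 43.6]
ee_rot: [0.0, 0.707, 0.707, 0.0]
force: [-2.8, 0.6, 7.3]
grip_width: 0.582
grip_force: 40.3
time_s: 4.45
eef_pos: [451.7, -99.3, 43.5]
ee_rot: [0.0, 0.707, 0.707, 0.0]
force: [-2.3, 1.0, 8.1]
grip_width: 0.583
grip_force: 40.3
```

Gripped (opening about 50 mm). Lifting.

```bash
python3 -m jog '[[0,0,-0.005,0,0,0,0.04],[0,0,-0.015,0,0,0,0.04],[0,0,-0.025,0,0,0,0.04],[0,0,-0.03,0,0,0,0.04],[0,0,-0.025,0,0,0,0.04]]'
python3 -m jog '[[0,0,-0.01,0,0,0,0.04],[0.01,0.002,0,0,0,0,0.04],[0.025,0.005,0,0,0,0,0.04],[0.03,0.006,0,0,0,0,0.04],[0.03,0.007,0,0,0,0,0.04]]'
python3 -m jog '[[0.03,0.007,0,0,0,0,0.04],[0.03,0.007,0,0,0,0,0.04],[0.03,0.007,0,0,0,0,0.04],[0.03,0.007,0,0,0,0,0.04],[0.025,0.006,0,0,0,0,0.04]]'
python3 -m jog '[[0.02,0.005,0,0,0,0,0.04],[0.01,0.001,0,0,0,0,0.04],[0,0,0,0,0,0,0.04],[0,0,0,0,0,0,0.04]]'
```

```text
time_s: 4.95
eef_pos: [451.3, -99.1, 144.1]
ee_rot: [0.0, 0.707, 0.707, 0.0]
force: [0.6, 0.4, -4.0]
grip_width: 0.58
grip_force: 42.5
time_s: 5.45
eef_pos: [470.7, -2.4, 151.0]
ee_rot: [-0.001, 0.707, 0.707, -0.001]
force: [0.0, -0.2, -3.5]
grip_width: 0.582
grip_force: 42.5
time_s: 5.95
eef_pos: [504.6, 143.1, 150.7]
ee_rot: [-0.001, 0.707, 0.707, -0.001]
force: [0.5, -0.1, -2.2]
grip_width: 0.581
grip_force: 42.5
time_s: 6.35
eef_pos: [511.0, 170.3, 152.0]
ee_rot: [-0.0, 0.707, 0.707, -0.001]
force: [0.3, 0.3, -3.2]
grip_width: 0.584
grip_force: 42.5
```

```bash
python3 -m jog '[[0.002,0,0.005,0,0,0,0.04],[0.002,0,0.015,0,0,0,0.04],[0,0,0.015,0,0,0,0.04],[0,0,0.01,0,0,0,0.04],[0,0,0.005,0,0,0,0.04]]'
python3 -m jog '[[0,0,0.003,0,0,0,0.04],[0,0,0.003,0,0,0,0.04],[0,0,0.003,0,0,0,0.04],[0,0,0,0,0,0,0.04],[0,0,0,0,0,0,0.04]]'
python3 -m jog '[[0,0,0.002,0,0,0,0.04],[0,0,0.002,0,0,0,0.04],[0,0,0,0,0,0,0.04],[0,0,0,0,0,0,0.04],[0,0,0,0,0,0,0.04]]'
python3 - <<'E'
from h import *
import cv2
for n in("scene","side"):
    cv2.imwrite(f"pics/{n}1.png",eyes.capture(n)[:,:,::-1])
a=cv2.imread('pics/scene1.png')[130:320,200:390];b=cv2.imread('pics/side1.png')[60:250,160:350]
cv2.imwrite('pics/z1.png',cv2.resize(cv2.hconcat([a,b]),(780,390)))
E
```

```text
time_s: 6.85
eef_pos: [511.1, 174.3, 101.7]
ee_rot: [-0.0, 0.707, 0.707, -0.001]
force: [0.2, 0.9, -2.6]
grip_width: 0.582
grip_force: 42.4
time_s: 7.35
eef_pos: [511.7, 174.8, 94.0]
ee_rot: [0.0, 0.707, 0.707, 0.0]
force: [0.1, -0.1, -0.8]
grip_width: 0.588
grip_force: 42.6
time_s: 7.85
eef_pos: [511.7, 174.8, 89.8]
ee_rot: [0.0, 0.707, 0.707, 0.0]
force: [1.0, -0.4, -0.1]
grip_width: 0.584
grip_force: 42.7
```

View pics/z1.png

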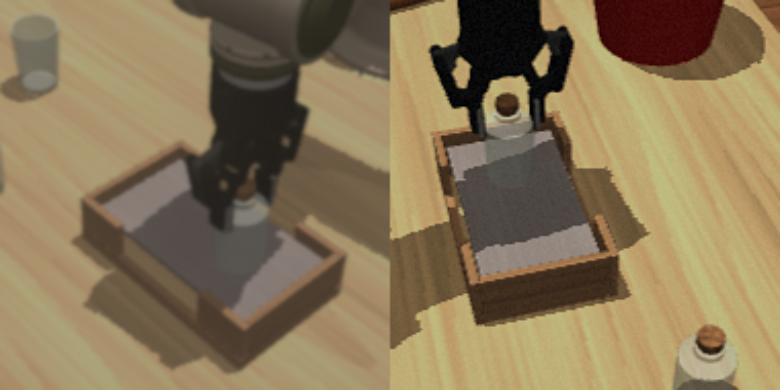

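The cruet (stopper at crop (507,105)) stands on the tray between the pads, and the force is near zero with the tray sunk about 10 mm. I release it and rise.

```bash
python3 -m jog '[[0,0,0.001,0,0,0,0.055],[0,0,0,0,0,0,0.06],[0,0,0,0,0,0,0.065],[0,0,0,0,0,0,0.07],[0,0,0,0,0,0,0.07]]'
python3 -m jog '[[0,0,-0.01,0,0,0,0.07],[0,0,-0.03,0,0,0,0.07],[0,0,-0.04,0,0,0,0.07],[0,0,-0.04,0,0,0,0.07],[0,0,-0.02,0,0,0,0.0854]]'
python3 -m jog '[[-0.03,0.01,0,0,0,0,0.0854],[-0.045,0.015,0,0,0,0,0.0854],[-0.045,0.016,0,0,0,0,0.0854],[-0.045,0.016,0,0,0,0,0.0854],[-0.045,0.016,0,0,0,0,0.0854]]'
python3 -m jog '[[-0.04,0.015,0,0,0,0,0.0854],[-0.03,0.01,0,0,0,0,0.0854],[-0.02,0.005,0,0,0,0,0.0854],[0,0,0,0,0,0,0.0854]]'
python3 - <<'E'
from h import *
import cv2,pickle
s=wrist("w2");pickle.dump(s,open("w2.pkl","wb"));print(s["eef_pos"])
cv2.imwrite("pics/side2.png",eyes.capture("side")[:,:,::-1])
a=cv2.imread('pics/w2.png');b=cv2.imread('pics/side2.png')[60:280,150:370]
cv2.imwrite('pics/z2.png',cv2.hconcat([a,cv2.copyMakeBorder(b,0,164,0,0,cv2.BORDER_CONSTANT)]))
for P in [(616,-125,96),(511,174,140)]: print(wpix(s,P))
E
```

```text
time_s: 8.45
eef_pos: [511.5, 174.8, 88.7]
ee_rot: [-0.0, 0.707, 0.707, -0.0]
force: [0.6, -0.2, 0.7]
grip_width: 0.819
grip_force: 0.0
time_s: 8.95
eef_pos: [512.2, 175.0, 233.1]
ee_rot: [0.002, 0.707, 0.707, 0.002]
force: [0.4, -0.8, -0.2]
grip_width: 0.961
grip_force: 0.0
time_s: 9.45
eef_pos: [584.8, -37.1, 229.7]
ee_rot: [0.0, 0.707, 0.707, 0.0]
force: [0.2, 1.0, -0.1]
grip_width: 0.999
grip_force: 0.0
time_s: 9.85
eef_pos: [614.6, -127.7, 228.8]
ee_rot: [0.0, 0.708, 0.706, -0.0]
force: [0.1, 0.4, -1.0]
grip_width: 1.0
grip_force: 0.0
[ 614.6 -127.7  228.8]
[254.  176.1]
[ 142.2 -111.2]
```

View pics/z2.png

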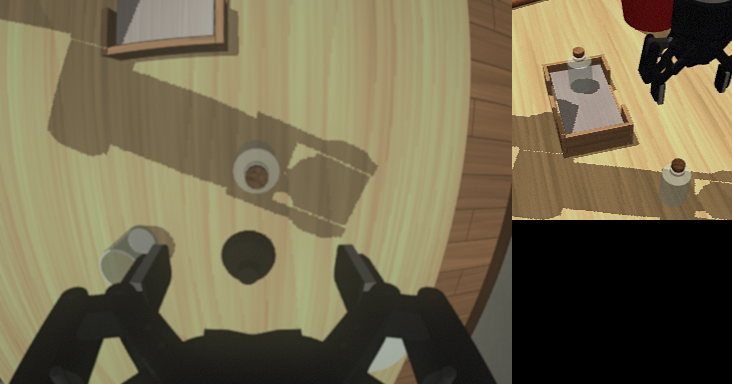

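The first cruet stands upright on the tray, and the far stopper appears at (256,177), so it is at about (618,-126).

```bash
python3 - <<'E'
from h import *
import pickle
print(wz(pickle.load(open("w2.pkl","rb")),(256,177),96))
E
python3 -m jog '[[0.001,0.002,0.04,0,0,0,0.0854],[0,0.001,0.05,0,0,0,0.0854],[0,0,0.04,0,0,0,0.0854],[0,0,0.03,0,0,0,0.0854],[0,0,0.01,0,0,0,0.0854]]'
python3 -m jog '[[0,0,0,0,0,0,0.0854],[0,0,0,0,0,0,0.0854]]'
```

```text
[ 618. -126.   96.]
time_s: 10.45
eef_pos: [616.0, -122.3, 56.1]
ee_rot: [-0.002, 0.707, 0.708, -0.001]
force: [-0.1, 0.2, 0.2]
grip_width: 0.997
grip_force: 0.0
time_s: 10.65
eef_pos: [618.4, -124.1, 60.8]
ee_rot: [0.001, 0.707, 0.707, 0.001]
force: [0.2, 0.4, 0.1]
grip_width: 1.005
grip_force: 0.0
```

```bash
python3 -m jog '[[-0.001,0,0.008,0,0,0,0.0854],[-0.001,0,0.009,0,0,0,0.0854],[0,0,0,0,0,0,0.0854],[0,0,0,0,0,0,0.0854]]'
python3 -m jog '[[0,0,0,0,0,0,0.04],[0,0,0,0,0,0,0.04],[0,0,0,0,0,0,0.04],[0,0,0,0,0,0,0.04],[0,0,0,0,0,0,0.04]]' 40
python3 -m jog '[[0,0,0,0,0,0,0.04],[0,0,0,0,0,0,0.04]]' 40
```

```text
time_s: 11.05
eef_pos: [617.4, -126.3, 41.6]
ee_rot: [-0.0, 0.707, 0.707, -0.0]
force: [-0.2, -0.8, 0.5]
grip_width: 1.0
grip_force: 0.0
time_s: 11.55
eef_pos: [617.8, -126.3, 42.4]
ee_rot: [0.0, 0.707, 0.707, 0.0]
force: [-1.0, -0.4, 5.2]
grip_width: 0.589
grip_force: 41.2
time_s: 11.75
eef_pos: [617.8, -126.3, 42.4]
ee_rot: [0.0, 0.707, 0.707, 0.0]
force: [0.5, -0.5, 5.9]
grip_width: 0.585
grip_force: 41.2
```

```bash
python3 -m jog '[[0,0,-0.005,0,0,0,0.04],[0,0,-0.015,0,0,0,0.04],[0,0,-0.025,0,0,0,0.04],[0,0,-0.03,0,0,0,0.04],[0,0,-0.025,0,0,0,0.04]]'
python3 -m jog '[[0,0,-0.01,0,0,0,0.04],[0.01,-0.005,0,0,0,0,0.04],[0.02,-0.01,0,0,0,0,0.04],[0.03,-0.015,0,0,0,0,0.04],[0.03,-0.015,0,0,0,0,0.04]]'
python3 -m jog '[[0.03,-0.015,0,0,0,0,0.04],[0.03,-0.015,0,0,0,0,0.04],[0.025,-0.013,0,0,0,0,0.04],[0.02,-0.01,0,0,0,0,0.04],[0.01,-0.006,0,0,0,0,0.04]]'
python3 -m jog '[[0.003,-0.002,0,0,0,0,0.04],[0,0,0,0,0,0,0.04],[0,0,0,0,0,0,0.04]]'
```

```text
time_s: 12.25
eef_pos: [617.5, -126.2, 144.0]
ee_rot: [0.0, 0.707, 0.707, 0.0]
force: [1.3, 0.4, -2.7]
grip_width: 0.587
grip_force: 42.4
time_s: 12.75
eef_pos: [570.6, -34.6, 149.8]
ee_rot: [-0.002, 0.707, 0.707, -0.001]
force: [0.0, 0.4, -3.1]
grip_width: 0.581
grip_force: 42.4
time_s: 13.25
eef_pos: [511.5, 80.7, 150.4]
ee_rot: [-0.001, 0.707, 0.708, -0.001]
force: [-0.9, -0.0, -2.8]
grip_width: 0.585
grip_force: 42.4
time_s: 13.55
eef_pos: [511.7, 81.1, 151.4]
ee_rot: [-0.0, 0.707, 0.707, -0.0]
force: [0.8, 0.4, -3.0]
grip_width: 0.587
grip_force: 42.4
```

```bash
python3 -m jog '[[0.002,0,0.005,0,0,0,0.04],[0,0,0.015,0,0,0,0.04],[0,0,0.02,0,0,0,0.04],[0,0,0.013,0,0,0,0.04],[0,0,0.006,0,0,0,0.04]]'
python3 -m jog '[[0,0,0.003,0,0,0,0.04],[0,0,0.003,0,0,0,0.04],[0,0,0.003,0,0,0,0.04],[0,0,0.003,0,0,0,0.04],[0,0,0,0,0,0,0.04]]'
python3 -m jog '[[0,0,0.003,0,0,0,0.04],[0,0,0.002,0,0,0,0.04],[0,0,0,0,0,0,0.04],[0,0,0,0,0,0,0.04],[0,0,0,0,0,0,0.04]]'
```

```text
time_s: 14.05
eef_pos: [511.0, 83.5, 91.2]
ee_rot: [-0.001, 0.707, 0.707, -0.001]
force: [0.4, 1.0, -2.6]
grip_width: 0.582
grip_force: 42.3
time_s: 14.55
eef_pos: [511.5, 83.8, 80.6]
ee_rot: [0.0, 0.707, 0.707, 0.0]
force: [-0.2, -0.6, -2.9]
grip_width: 0.585
grip_force: 42.4
time_s: 15.05
eef_pos: [511.6, 83.8, 75.8]
ee_rot: [0.0, 0.707, 0.707, 0.0]
force: [0.1, -0.3, -1.3]
grip_width: 0.583
grip_force: 42.5
```

```bash
python3 -m jog '[[0,0,0.002,0,0,0,0.04],[0,0,0.002,0,0,0,0.04],[0,0,0.001,0,0,0,0.04],[0,0,0,0,0,0,0.04],[0,0,0,0,0,0,0.04]]'
python3 - <<'E'
from h import *
print(np.mean([(eyes.capture("side"),sense()["force"])[1] for _ in range(6)],axis=0))
E
```

```text
time_s: 15.55
eef_pos: [511.6, 83.8, 70.8]
ee_rot: [0.0, 0.707, 0.707, 0.0]
force: [0.9, -0.4, -0.6]
grip_width: 0.579
grip_force: 42.6
[ 1.2  0.2 -0. ]
```

The cruet's full weight is now on the tray. Releasing.

```bash
python3 -m jog '[[0,0,0,0,0,0,0.055],[0,0,0,0,0,0,0.06],[0,0,0,0,0,0,0.065],[0,0,0,0,0,0,0.07],[0,0,0,0,0,0,0.07]]'
python3 -m jog '[[0,0,-0.01,0,0,0,0.07],[0,0,-0.03,0,0,0,0.07],[0,0,-0.04,0,0,0,0.07],[0,0,-0.04,0,0,0,0.07],[0,0,-0.03,0,0,0,0.07]]'
python3 -m jog '[[-0.03,-0.01,-0.03,0,0,0,0.07],[-0.03,-0.01,-0.02,0,0,0,0.07],[-0.03,-0.01,0,0,0,0,0.07],[0,0,0,0,0,0,0.07],[0,0,0,0,0,0,0.07]]'
python3 - <<'E'
from h import *
import cv2
for n in("scene","side"): cv2.imwrite(f"pics/{n}3.png",eyes.capture(n)[:,:,::-1])
a=cv2.imread('pics/scene3.png')[110:310,190:390];b=cv2.imread('pics/side3.png')[80:360,150:350]
cv2.imwrite('pics/z3.png',cv2.resize(cv2.hconcat([cv2.copyMakeBorder(a,0,80,0,0,cv2.BORDER_CONSTANT),b]),(800,560)))
E
```

```text
time_s: 16.35
eef_pos: [511.4, 83.8, 70.7]
ee_rot: [-0.0, 0.707, 0.707, -0.0]
force: [-0.4, -0.2, 0.6]
grip_width: 0.825
grip_force: 0.0
time_s: 16.85
eef_pos: [511.7, 83.8, 224.1]
ee_rot: [0.001, 0.707, 0.707, 0.001]
force: [0.8, -0.8, -0.2]
grip_width: 0.818
grip_force: 0.0
time_s: 17.35
eef_pos: [481.3, -6.3, 271.3]
ee_rot: [0.0, 0.708, 0.707, 0.0]
force: [0.3, 1.3, -0.2]
grip_width: 0.819
grip_force: 0.0
```

View pics/z3.png

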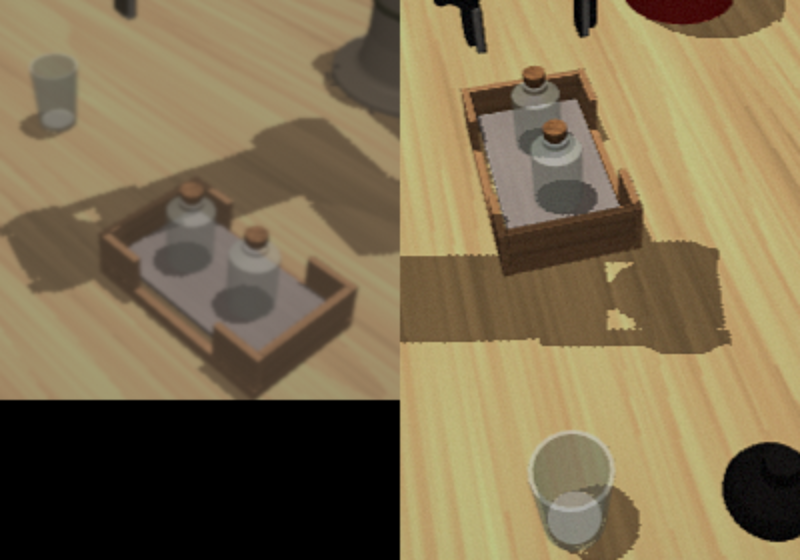

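Both cruets stand upright on the sunken tray. Their stoppers are at crop (192,193) and (256,237) in the scene view and (534,76) and (555,131) in the side view. The tumbler is untouched and the arm is clear.

Run:
```python
from h import *
print(tri((190+192/2,110+191/2),(150+(555-400)/2,80+128/2)),tri((190+256/2,110+235/2),(150+(534-400)/2,80+74/2)))
from rig import finish_job
print(finish_job())
```

```text
(array([512.5,  82.5, 121.5]), np.float64(2.3454424895441743)) (array([510.9, 171.9, 121.1]), np.float64(1.9039512752539138))
the job is handed in; nothing more can be done
None
```

The job is handed in (no verdict was returned): both cruets stand upright and released on the tray, within about 3 mm of its centre along x and 47 mm along y; their tops at about 121 mm put the tray top near 25–28 mm, the tumbler is untouched, and it took about 17.5 s.

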